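Unhitch the bike-trailer drawbar on the bench jig

TASK

Unhitch the trailer tongue from its tow ball: first draw the red safety pin up out of the latch and put it in the round metal parts dish. Then pull the yellow latch handle straight out sideways, away from the coupler, against its spring, and while it is pulled lift the tongue off the ball by that handle. Finish while still holding the tongue up, the coupler about 10 cm above where it sat on the ball, and do not disturb the jar, the screwdriver or the steel block.

Things in the scene. Friction and masses are not known exactly. Their poses are not given: they have to be found in the camera images.
- jig: Fixed steel jig, 130 x 480 x 10 mm base plate: blue ball mount (52 mm square, top at 63 mm) with a tow ball at one end, hinge of the trailer tongue at the other. Origin on the bench right under the ball; y runs along the tongue from ball to hinge, x is the sideways direction in which the latch pulls out, z up. Cross-member on blue stands at y 330 to 415 mm, 270 mm wide, 126 mm high
- ball (a point): Centre of the tow ball (radius 16 mm), 85 mm above the bench; axes as the jig's
- hinge (a point): On the hinge axis of the tongue, 320 mm from the ball along the jig's y, 95 mm above the bench; axes as the jig's, the hinge axis lies along its x
- tongue: The trailer tongue: black 30 mm square tube with the metal coupler and the latch at its free end. Origin on its hinge axis, at the point hinge; axes as the jig's when seated, so the tube runs along its -y
- tongue_hinge (a joint): Angle of the tongue about its hinge, rad: 0 = coupler seated on the ball, grows as the coupler is lifted (0.32 rad lifts it 100 mm); stops at 0.7. It falls back by its own weight (about 4 to 7 N at the coupler). While the latch is in it can rise only some 3 mm
- coupler (a point): Metal coupler at the tongue's end: 46 mm wide (x), y from -43 to 86 mm, top 115 mm above the bench when seated; moves with the tongue. This point is at its socket centre, on the ball's centre when seated; axes then as the jig's. On its +x side the spring bracket ends in a guide block (x 49 to 71 mm, 28 mm wide in y, top 91 mm above the bench) with a vertical pin hole at x = 60 mm
- latch_slide (a joint): Travel of the spring latch out of the coupler along the coupler's x, m: 0 = sprung home, fork under the ball; the ball is free from 0.0095 on; end stop at 0.016. Spring pushes it home: about 5 N at 0, 10 N at 0.013; let go, it springs back. While the safety pin is in it is blocked and gives 2 mm or so
- latch_grip (a point): Grip point of the yellow upright latch handle: 22 mm in x, 24 mm in y (grip it across this width, both sides are free), 66 mm tall, 60 to 126 mm above the bench when seated; the point is on its centre line, 19 mm below its top, 97 mm along x from the coupler's origin; axes as the coupler's
- pin: Loose safety pin, 74 mm long: steel shank 8 mm thick, 36 mm long; collar 20 mm across, 4 mm thick; above it a red grip 24 mm (x) by 12 mm (y), 34 mm tall. Origin at the shank's tip, z along the pin to the grip. At first upright in the guide block's hole (1.5 mm wider than the shank), collar on the block, its x along the jig's x; draw it straight up 40 mm or more
- pin_grip (a point): Middle of the red grip, 61 mm from the pin's tip, 116 mm above the bench at the start; top of the grip is 13 mm above it, the guide block's top 25 mm below it; axes as the pin's
- pin_mid (a point): Half-way along the pin, 37 mm from its tip
- dish: Round metal parts dish, loose, 140 mm across, 28 mm high, wall 3 mm, floor 4 mm thick; origin under its centre, on the bench
- jar: White jar with red label, loose, 60 mm across, 75 mm high, origin under its centre; leave alone
- screwdriver: Orange-handled screwdriver, about 200 mm long, lying on the bench beyond the jig; leave alone
- block: Steel block with three holes, 50 x 90 x 45 mm, standing on the bench, origin under its centre; leave alone
There are look-alikes about, which are no part of the job. Leave any turquoise look-alike of the pin alone. What is shaped like the dish but orange is not meant.

How it is judged:
By the outcome, as a careful person would: the job done as asked, in the order asked, and still so for the second after the job is handed in, while the arm keeps its last pose, push and grip.
It also fails if it takes over 54 s, if anything falls off the work surface, if the arm or the gripper's body presses on something with over 40 N, if the wrist force passes 120 N, or if a joint passes its speed limit or range.

ROBOT

A 6-joint arm with a two-finger parallel gripper is mounted at the origin on the work surface. World frame = base frame: x ahead of the robot, y to its left, z up, the work surface at z = 0. Lengths are in m, angles in rad, forces in N, time in s.
With the tool pointing down it reaches from about 0.275 to 0.875 m from the base axis. Payload 12.5 kg.
Tool frame: the origin (TCP) lies on the centre line of the jaws, within the pads' length; the fingertips stand 22 mm ahead of it and the grasp point (between the pads) lies 3 mm ahead of it (r.tip_reach is the distance from the TCP to the fingertips, in m); z points along the fingers, y is the direction in which the jaws open and shut (so a half turn about z gives the same grasp; the last joint's range is limited). The gripper opens to 85 mm and grips with 20 to 120 N. Pads are 22 mm wide; open, the fingers measure 114 mm over their backs; the gripper's body (76 mm by 85 mm) begins 54 mm behind the grasp point. The pads swing forward as they close: fully open they stand 13 mm farther back than shut.
Start: joints at [-1.331, 0.351, 1.652, -0, 1.139, -0.085], TCP at [0.176, -0.521, 0.253] pointing down, gripper open.
Joint ranges: [-2.75, 2.75], [-0.79, 2.1], [0.01, 2.65], [-1.57, 4.71], [0.07, 3.14], [-2.87, 2.87]. Speed limits (rad/s): [2.22, 2.22, 2.79, 3.14, 3.14, 3.14].

INTERFACE

Orientations are given as [roll, pitch, yaw] about the fixed x, y, z axes, in that order (R = Rz(yaw) Ry(pitch) Rx(roll)).
In Python, from station import r, eyes, workorder gives the robot as it stands.
- The arm moves only by the tool send_rows, never from a script. Its argument "increments" is a list that holds one entry, the list of rows, each a list of 5 numbers: the opening, from 0 (shut) to 1 (fully open), then the shift along the world's x, y, z in mm, then the turn about the world's z in degrees. In form: [[[fingers, x, y, z, yaw], ...]]. A call has exactly 10 rows; each row is the pose to reach, as a shift and turn from the pose commanded when the call began; what a row does not reach only later rows make up. A row lasts 1/12 s, in which the tool goes at most 41.7 mm and 7.16 degrees, less where a joint would pass 70% of its speed; a pose out of reach is approached as far as the arm can. A call with a gripper value outside its range is refused whole. The fingers move at their own pace and stop on an object; "force" is the grip in N (left out, the last holds). Time passes only in rows, so rows that repeat a pose let the fingers close, or fill a call up. It gives the time, the measured TCP pose, the force and the opening at its end, in the units of the state.
- r.state(): the state, without advancing time (a new reading comes with each control period).
- eyes.grab_frame(name): name is "side" or "top" or "wrist"; returns a dict with "image" (400x640x3 uint8, red, green, blue), "range_z" (400x640 float32, m along the optical axis (not along the pixel's ray), 0 where there is no reading), "fx", "fy", "cx", "cy" (pixels), "camera_from_world" (4x4, takes a point from world to camera coordinates); the wrist camera has in their place "mount" (4x4, takes a point from camera to tool coordinates, whose origin is the TCP and whose axes are the flange's). Camera axes: x right, y down, z forward; pixel columns grow to the right and rows downward; lengths in m; the calibration is good to about 2 mm. A picture is of the moment at which its call begins: read the wrist's pose just before it.
- workorder.finish_job(): hands the job in, once; it reports no verdict.
The state is a dict: "clock": time; "q": joint angles; "dq": joint speeds; "effort": joint torques, N m; "eef_pos": TCP position; "eef_rot": TCP orientation; "contact_force": force on the tool from outside, world axes, zero at the start; "wrist_torque": the same for the moment, N m; "opening": finger opening in m.
Only numpy, scipy, OpenCV 4.12 (cv2) and the standard library are available. Lean on these libraries where they do the work, as an engineer would, in place of code of your own. Each camera call takes 0.05 s, during which the arm holds its last target.

## Working session

There is one attempt and no reset: what is moved stays moved. The work goes in short steps, Python scripts to look and compute and a tool call to move; the robot and the scene stay as the last step left them, time stands still between calls to the robot, and variables do not carry over. Pictures are saved under pics/ and viewed, and the job is handed in when it is done.

Besides the shell and the picture viewer there is one more tool, called as name(argument=value, ...) on one line, values as JSON. send_rows: Moves the arm, as the interface text tells. Its arguments: {"type":"object","properties":{"increments":{"type":"array","items":{"type":"array","items":{"type":"array","items":{"type":"number"}}}},"force":{"type":"number"}},"required":["increments"]}

```bash
mkdir -p pics; ls; python3 - <<'E'
from station import r, eyes, workorder
import cv2, numpy as np
print(r.state())
for n in ["side","top","wrist"]:
    f=eyes.grab_frame(n)
    cv2.imwrite(f"pics/{n}0.png",f["image"][:,:,::-1])
    print(n,f["fx"],f["fy"],f["cx"],f["cy"],f.get("camera_from_world",f.get("mount")))
    np.savez(f"{n}0.npz",**f)
E
```

```text
pics
{'clock': 0.0, 'q': array([-1.33062901e+00,  3.51225108e-01,  1.65240423e+00, -3.09664666e-05,
        1.13908702e+00, -8.46353074e-02]), 'dq': array([ 1.13405216e-03,  3.23195154e-04,  1.77474102e-06, -4.58842716e-04,
        5.85976341e-05, -1.83367844e-03]), 'effort': array([ 4.84062766e-04, -5.06102228e+01, -2.91405791e+01, -6.84746033e-05,
        4.52000939e-03, -7.05440783e-06]), 'eef_pos': array([ 0.17544627, -0.52095687,  0.25277205]), 'eef_rot': array([-3.14047060e+00, -6.69812468e-05,  3.24815557e-01]), 'contact_force': array([-0.41700599,  0.07267923, -0.80947628]), 'wrist_torque': array([-0.04553428, -0.01066451, -0.0450954 ]), 'opening': 0.08522824855149283}
side 457.58176390479093 457.58176390479093 322.7371736633196 198.8757113293146 [[ 0.91536075 -0.40252427  0.00942914 -0.55736817]
 [-0.19046056 -0.4535123  -0.87066145  0.15453919]
 [ 0.3547386   0.79517344 -0.49179236  1.08839019]
 [ 0.          0.          0.          1.        ]]
top 442.2775335904836 442.2775335904836 321.07537424002675 202.17236928883415 [[ 0.00504747 -0.99997636  0.00466982 -0.09947262]
 [-0.99550343 -0.00546652 -0.09456766  0.56463133]
 [ 0.09459095 -0.0041715  -0.99550748  1.41549787]
 [ 0.          0.          0.          1.        ]]
wrist 345.1087124819679 345.1087124819679 319.1077555057157 202.06004723188164 [[ 9.47479642e-04 -9.59591137e-01 -2.81396433e-01  7.16606967e-02]
 [ 9.99999449e-01  1.03660041e-03 -1.67853737e-04 -6.09761718e-04]
 [ 4.52766616e-04 -2.81396119e-01  9.59591590e-01 -1.20804542e-01]
 [ 0.00000000e+00  0.00000000e+00  0.00000000e+00  1.00000000e+00]]
```

View pics/side0.png

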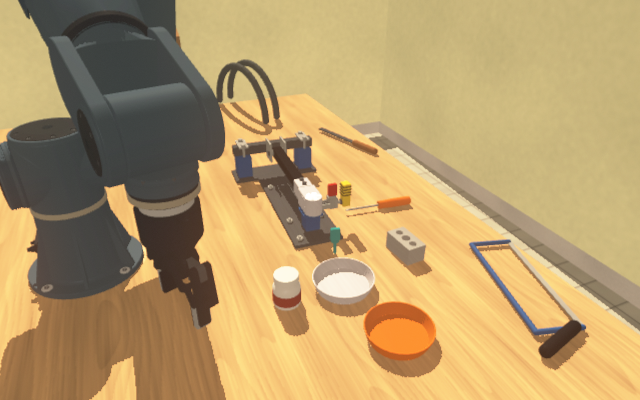

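View pics/top0.png

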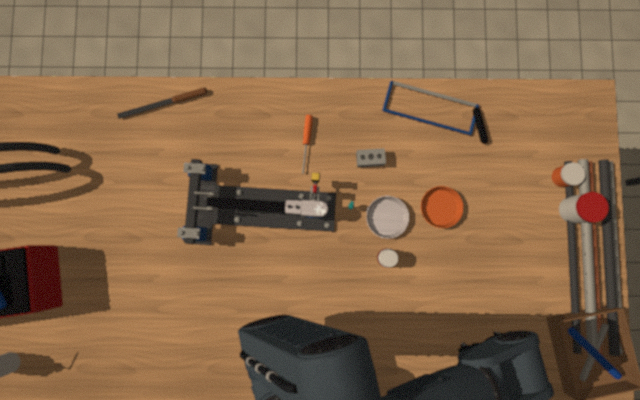

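View pics/wrist0.png

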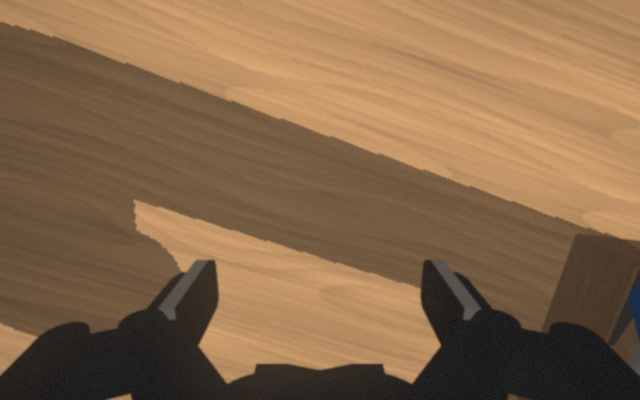

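The side view shows the red pin grip at about (332,189), the yellow handle at (346,193), the turquoise pin at (335,236), the metal dish at (343,282), the orange dish at (399,330) and the jar at (287,289). In the top view the pin is at (316,188), the handle at (316,176), the metal dish at (389,217) and the tongue along row 207.

Possible mix-ups:
- **Pin:** red (316,188) against the turquoise one at (351,204). I choose the red one.
- **Dish:** grey (389,217) against the orange one at (442,207). I choose the grey one.

Next I measure positions and check a close crop.

```bash
cat > h.py <<'E'
import numpy as np, cv2
def pts(f,mask):
    v,u=np.nonzero(mask&(f["range_z"]>0)); z=f["range_z"][v,u]
    p=np.c_[(u-f["cx"])/f["fx"]*z,(v-f["cy"])/f["fy"]*z,z]
    T=np.linalg.inv(f["camera_from_world"]); return p@T[:3,:3].T+T[:3,3],np.c_[u,v]
def ray(f,uv,h):
    T=np.linalg.inv(f["camera_from_world"]); d=T[:3,:3]@np.array([(uv[0]-f["cx"])/f["fx"],(uv[1]-f["cy"])/f["fy"],1]); o=T[:3,3]
    return o+d*(h-o[2])/d[2]
def hsv(f): return cv2.cvtColor(f["image"],cv2.COLOR_RGB2HSV)
def win(f,u0,u1,v0,v1):
    m=np.zeros(f["range_z"].shape,bool); m[v0:v1,u0:u1]=1; return m
E
python3 - <<'E'
from h import *
F={n:dict(np.load(n+"0.npz")) for n in ["side","top"]}
s,t=F["side"],F["top"]
hs,ht=hsv(s),hsv(t)
def rep(name,f,m):
    P,uv=pts(f,m); 
    if len(P)==0: print(name,"none");return
    print(name,len(P),"uv",uv.mean(0).round(1),uv.min(0),uv.max(0),"med",np.median(P,0).round(4),"lo",np.percentile(P,3,0).round(4),"hi",np.percentile(P,97,0).round(4))
H,S,V=[hs[...,i] for i in range(3)]
red=((H<6)|(H>174))&(S>150); yel=(H>20)&(H<34)&(S>170)
rep("red side",s,red&win(s,320,345,175,205)); rep("yel side",s,yel&win(s,335,360,175,210))
H,S,V=[ht[...,i] for i in range(3)]
red=((H<6)|(H>174))&(S>130); yel=(H>20)&(H<34)&(S>170)
rep("red top",t,red&win(t,305,325,178,200)); rep("yel top",t,yel&win(t,305,325,165,190))
P,uv=pts(t,win(t,290,332,195,220)); k=P[:,2]>0.1
print("coupler top",P[k].min(0).round(4),P[k].max(0).round(4),np.percentile(P[k],[3,50,97],0).round(4))
# dish
P,uv=pts(t,win(t,355,420,190,245)); k=(P[:,2]>0.018)&(P[:,2]<0.045); c,rad=cv2.minEnclosingCircle(P[k][:,:2].astype(np.float32)); print("dish",c,rad,k.sum())
P,uv=pts(t,win(t,370,405,244,272)); k=(P[:,2]>0.06); print("jar",P[k].mean(0),k.sum())
P,uv=pts(t,win(t,352,392,145,172)); k=(P[:,2]>0.035); print("block",P[k].min(0),P[k].max(0),k.sum())
# tube centreline
P,uv=pts(t,win(t,215,285,195,222)); k=(P[:,2]>0.09)
l=cv2.fitLine(P[k][:,:2].astype(np.float32),cv2.DIST_HUBER,0,.01,.01).ravel(); print("tube",l,k.sum(),np.median(P[k],0))
for n,f,b in (("side",s,(270,380,150,260)),("top",t,(180,420,150,260))):
    im=f["image"][b[2]:b[3],b[0]:b[1],::-1]; k=min(800//im.shape[1],600//im.shape[0]); cv2.imwrite(f"pics/{n}0c.png",cv2.resize(im,None,fx=k,fy=k,interpolation=cv2.INTER_CUBIC))
E
```

```text
red side 90 uv [332.5 189.4] [329 184] [336 195] med [ 0.6002 -0.0789  0.1156] lo [ 0.5908 -0.0826  0.0999] hi [ 0.6114 -0.0756  0.1313]
yel side 109 uv [345.5 193.7] [341 181] [350 205] med [ 0.6355 -0.0865  0.0891] lo [ 0.6262 -0.0906  0.0669] hi [ 0.6455 -0.072   0.1286]
red top 27 uv [314.4 188.4] [313 185] [316 192] med [ 0.5987 -0.0745  0.1271] lo [ 0.5871 -0.0804  0.1228] hi [ 0.6078 -0.0712  0.1314]
yel top 33 uv [315.3 176.8] [312 174] [318 180] med [ 0.6332 -0.0771  0.1238] lo [ 0.6247 -0.0863  0.1184] hi [ 0.6428 -0.0708  0.1279]
coupler top [ 0.5148 -0.1144  0.1005] [ 0.5636 -0.0006  0.1258] [[ 0.5174 -0.1083  0.1077]
 [ 0.5388 -0.0591  0.1145]
 [ 0.5603 -0.0041  0.1207]]
dish (0.5186065435409546, -0.3127756118774414) 0.06967834383249283 225
jar [ 0.38636536 -0.30971967  0.07424527] 231
block [ 0.68553573 -0.30437777  0.03522539] [ 0.73972139 -0.21194435  0.05358539] 374
tube [0.05954468 0.9982256  0.5495317  0.12427432] 707 [0.5500741  0.12465968 0.10944969]
```

```bash
ls pics
```

```text
side0.png
side0c.png
top0.png
top0c.png
wrist0.png
```

View pics/side0c.png

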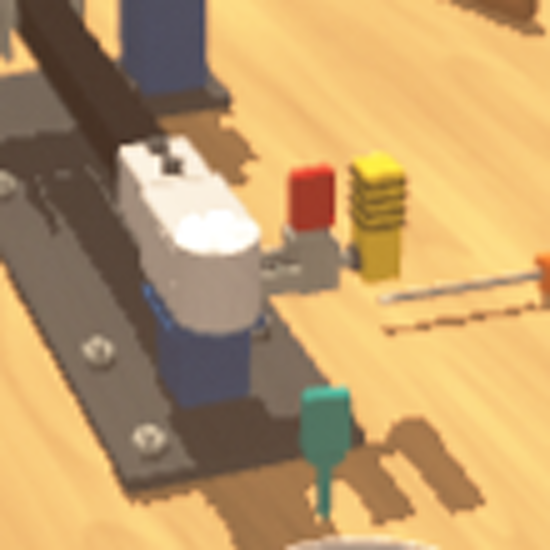

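View pics/top0c.png

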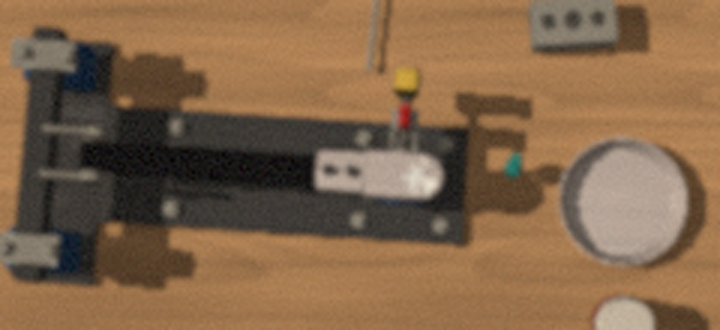

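The crops confirm the choice: a red grip with its collar on the guide block, next to the yellow ribbed handle. The turquoise pin stands apart, by the dish.

Measured positions:
- **Jig:** yaw about -3.4°, ball at about (0.539, -0.073).
- **Pin:** about (0.599, -0.0755), grip height 0.116, as described.
- **Handle:** about (0.635, -0.079).
- **Dish:** centre (0.519, -0.313), radius 70 mm, as described.

I now move to above the pin.

send_rows(increments=[[[0.8, 28, 30, 0, -3], [0.8, 56, 60, 0, -6], [0.8, 84, 90, 0, -9], [0.8, 112, 120, 0, -12], [0.8, 140, 150, 0, -15], [0.8, 168, 180, 0, -18], [0.8, 196, 210, 0, -21], [0.8, 224, 240, 0, -22], [0.8, 252, 270, 0, -22], [0.8, 280, 300, 0, -22]]], force=40)

```text
clock: 0.98
eef_pos: [0.4565, -0.2194, 0.2533]
eef_rot: [3.142, 0.0, -0.059]
contact_force: [0.5, -0.3, -0.1]
opening: 0.0681
```

send_rows(increments=[[[0.6, 28, 30, -5, 0], [0.6, 56, 60, -10, 0], [0.6, 84, 90, -15, 0], [0.6, 112, 118, -20, 0], [0.6, 130, 136, -25, 0], [0.6, 143, 145, -30, 0], [0.6, 143, 145, -35, 0], [0.6, 143, 145, -40, 0], [0.6, 143, 145, -40, 0], [0.6, 143, 145, -40, 0]]])

```text
clock: 1.82
eef_pos: [0.5978, -0.077, 0.2131]
eef_rot: [-3.142, 0.001, -0.06]
contact_force: [0.4, 0.2, 0.6]
opening: 0.0512
```

```bash
cat >> h.py <<'E'
from scipy.spatial.transform import Rotation as Ro
def wristcam(f,s):
    T=np.eye(4); T[:3,:3]=Ro.from_euler("xyz",s["eef_rot"]).as_matrix(); T[:3,3]=s["eef_pos"]
    f["camera_from_world"]=np.linalg.inv(T@f["mount"]); return f
def look(names,tag):
    from station import r,eyes
    o={}
    for n in names:
        s=r.state(); f=eyes.grab_frame(n)
        if n=="wrist": wristcam(f,s)
        cv2.imwrite(f"pics/{n}{tag}.png",f["image"][:,:,::-1]); np.savez(f"{n}{tag}.npz",**f); o[n]=f
    print({k:np.round(s[k],4) for k in ("clock","eef_pos","eef_rot","contact_force","opening")})
    return o
def rep(name,f,m):
    P,uv=pts(f,m)
    if len(P)==0: print(name,"none");return
    print(name,len(P),"uv",uv.mean(0).round(1),uv.min(0),uv.max(0),"med",np.median(P,0).round(4),"lo",np.percentile(P,3,0).round(4),"hi",np.percentile(P,97,0).round(4))
E
python3 - <<'E'
from h import *
o=look(["wrist"],"1"); f=o["wrist"]; h=hsv(f); H,S,V=[h[...,i] for i in range(3)]
red=((H<6)|(H>174))&(S>150); yel=(H>20)&(H<34)&(S>170)
for n,m in(("red",red),("yel",yel)):
    rep(n,f,m); P,uv=pts(f,m)
    k=P[:,2]>np.percentile(P[:,2],97)-.006
    c=cv2.minAreaRect(P[k][:,:2].astype(np.float32)); print(n,"top face",c,np.median(P[k],0))
E
```

```text
{'clock': np.float64(1.8167), 'eef_pos': array([ 0.5978, -0.077 ,  0.2131]), 'eef_rot': array([-3.1416e+00,  8.0000e-04, -6.0200e-02]), 'contact_force': array([0.3801, 0.2084, 0.6319]), 'opening': np.float64(0.0512)}
red 893 uv [365.4 235.6] [306 186] [566 341] med [ 0.6012 -0.0751  0.1283] lo [ 0.4169 -0.3188  0.0152] hi [ 0.6132 -0.0686  0.1301]
red top face ((0.6020055413246155, -0.0736156776547432), (0.01085858978331089, 0.022443201392889023), 86.77444458007812) [ 0.6028757  -0.07356426  0.12891447]
yel noneTraceback (most recent call last):
  File "<stdin>", line 6, in <module>
    return _quantile_unchecked(
        a, q, axis, out, overwrite_input, method, keepdims, weights)
    return _ureduce(a,
                    func=_quantile_ureduce_func,
    ...<5 lines>...
                    overwrite_input=overwrite_input,
                    method=method)
    r = func(a, **kwargs)
    result = _quantile(arr,
                       quantiles=q,
    ...<2 lines>...
                       out=out,
                       weights=wgt)
    slices_having_nans = np.isnan(arr[-1, ...])
                                  ~~~^^^^^^^^^
IndexError: index -1 is out of bounds for axis 0 with size 0
```

View pics/wrist1.png

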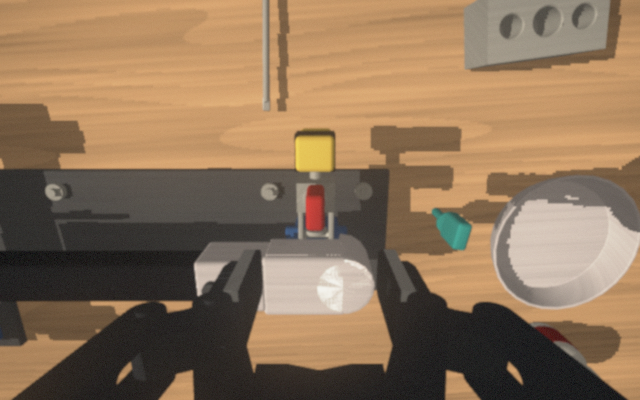

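The wrist view shows the red grip at (315,208), midway between the fingers, the yellow handle at (315,152) and the dish at (565,242). The red top face measures 11 x 22 mm at z 0.129, as described. I descend and grip.

send_rows(increments=[[[0.6, 3, 3, -20, 0], [0.6, 3, 3, -45, 0], [0.6, 3, 3, -65, 0], [0.6, 3, 3, -80, 0], [0.6, 3, 3, -87, 0], [0.6, 3, 3, -90, 0], [0.6, 3, 3, -90, 0], [0.1, 3, 3, -90, 0], [0.1, 3, 3, -90, 0], [0.0, 3, 3, -90, 0]]], force=40)

```text
clock: 2.7
eef_pos: [0.6019, -0.0733, 0.1242]
eef_rot: [3.141, -0.001, -0.059]
contact_force: [0.6, -0.1, 0.3]
opening: 0.0153
```

send_rows(increments=[[[0, 0, 0, 0, 0], [0, 0, 0, 0, 0], [0, 0, 0, 0, 0], [0, 0, 0, 0, 0], [0, 0, 0, 0, 0], [0, 0, 0, 3, 0], [0, 0, 0, 6, 0], [0, 0, 0, 9, 0], [0, 0, 0, 12, 0], [0, 0, 0, 15, 0]]])

```text
clock: 3.53
eef_pos: [0.6016, -0.0733, 0.1386]
eef_rot: [3.141, -0.0, -0.059]
contact_force: [1.8, -1.8, -2.7]
opening: 0.0113
```

```bash
python3 - <<'E'
from h import *
o=look(["wrist","side"],"2"); f=o["side"]
cv2.imwrite("pics/side2c.png",cv2.resize(f["image"][120:260,260,::-1] if 0 else f["image"][120:260,250:400,::-1],None,fx=4,fy=4))
f=dict(np.load("wrist1.npz")); h=hsv(f); H,S,V=[h[...,i] for i in range(3)]
m=(H>15)&(H<34)&(S>150)&win(f,290,340,125,180); rep("yel",f,m); P,_=pts(f,m); k=P[:,2]>.118; print(cv2.minAreaRect(P[k][:,:2].astype(np.float32)))
E
```

```text
{'clock': np.float64(3.5833), 'eef_pos': array([ 0.6018, -0.0733,  0.1392]), 'eef_rot': array([ 3.1415e+00, -7.0000e-04, -5.9200e-02]), 'contact_force': array([-0.0655, -2.2372,  0.2165]), 'opening': np.float64(0.0111)}
yel 1319 uv [314.1 153. ] [295 136] [333 170] med [ 0.6391 -0.0758  0.126 ] lo [ 0.6291 -0.0865  0.1232] hi [ 0.6486 -0.0649  0.1274]
((0.6387863159179688, -0.07549748569726944), (0.023565419018268585, 0.020763682201504707), 87.4354248046875)
```

View pics/side2c.png

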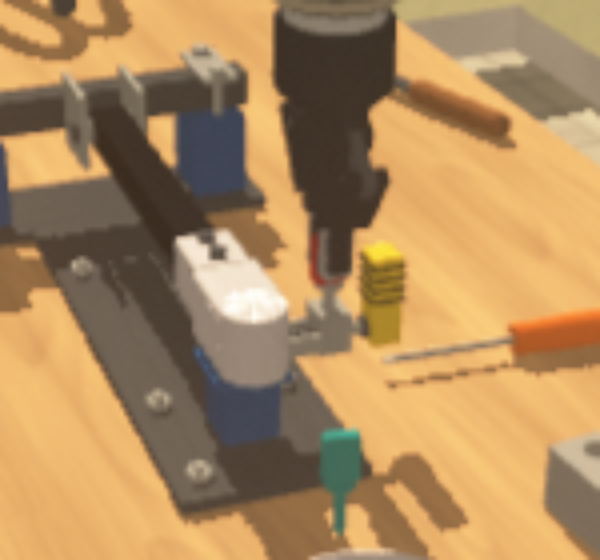

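The side crop shows the pin coming up: the shank is visible between collar and block, with very small side force. I raise it clear and carry it over the dish.

send_rows(increments=[[[0, 0, 0, 10, 0], [0, 0, 0, 20, 0], [0, 0, 0, 32, 0], [0, 0, 0, 46, 0], [0, 0, 0, 60, 0], [0, -5, -15, 70, 0], [0, -16, -42, 75, 0], [0, -28, -72, 75, 0], [0, -40, -104, 75, 0], [0, -53, -136, 75, 0]]])

```text
clock: 4.47
eef_pos: [0.5479, -0.21, 0.2144]
eef_rot: [-3.141, -0.001, -0.058]
contact_force: [0.2, -0.1, 0.7]
opening: 0.0115
```

send_rows(increments=[[[0, -12, -32, 0, 0], [0, -22, -58, 0, 0], [0, -28, -74, 0, 0], [0, -30, -79, 0, 0], [0, -30, -79, 0, 0], [0, -30, -79, 0, 0], [0, -30, -79, -10, 0], [0, -30, -79, -25, 0], [0, -30, -79, -40, 0], [0, -30, -79, -50, 0]]])

```text
clock: 5.3
eef_pos: [0.5184, -0.2867, 0.1614]
eef_rot: [-3.14, 0.002, -0.058]
contact_force: [0.3, -0.2, -0.9]
opening: 0.0112
```

```bash
python3 - <<'E'
from h import *
o=look(["wrist","side"],"3"); f=o["side"]
cv2.imwrite("pics/side3c.png",cv2.resize(f["image"][180:330,260:420,::-1],None,fx=4,fy=4))
h=hsv(f); H,S,V=[h[...,i] for i in range(3)]
red=((H<6)|(H>174))&(S>150)&win(f,300,390,190,300)
rep("red",f,red)
f=o["wrist"]; P,uv=pts(f,win(f,0,640,0,400)); k=(P[:,2]>.02)&(P[:,2]<.034)&(np.hypot(P[:,0]-.519,P[:,1]+.313)<.085)&(np.hypot(P[:,0]-.519,P[:,1]+.313)>.055)
print(k.sum(),cv2.minEnclosingCircle(P[k][:,:2].astype(np.float32)), P[k].min(0),P[k].max(0))
E
```

```text
{'clock': np.float64(5.35), 'eef_pos': array([ 0.5178, -0.2865,  0.1599]), 'eef_rot': array([-3.1393,  0.0036, -0.0579]), 'contact_force': array([-1.8845,  0.8037, -2.8196]), 'opening': np.float64(0.0114)}
red 24 uv [333.7 225.9] [333 219] [335 233] med [ 0.5055 -0.2879  0.1511] lo [ 0.5049 -0.2916  0.1344] hi [ 0.5092 -0.284   0.1662]
3982 ((0.5208377242088318, -0.3098326325416565), 0.06992252171039581) [ 0.45239593 -0.37946629  0.02000278] [ 0.59047777 -0.24035287  0.03058589]
```

View pics/wrist3.png

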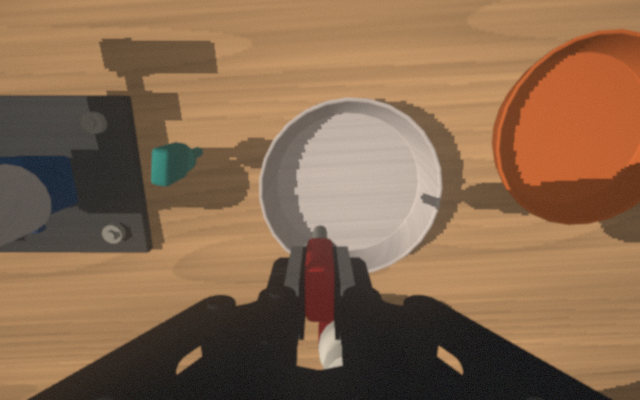

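View pics/side3c.png

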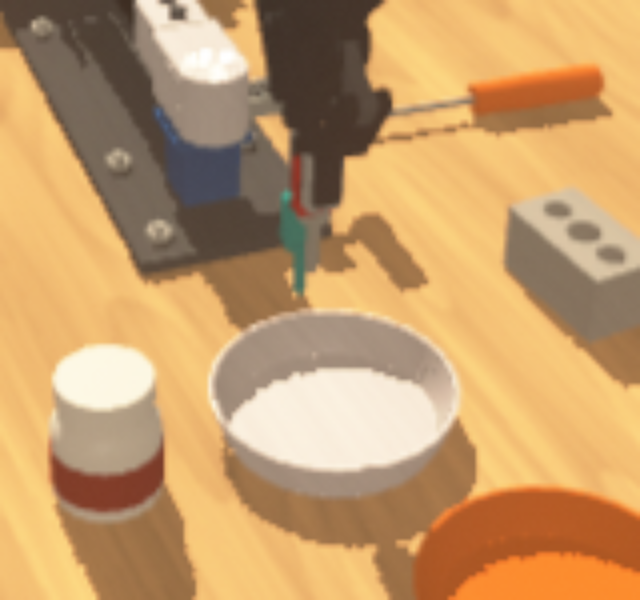

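The pin hangs vertical (tip at the predicted pixel, about (320,230)) over the +y part of the dish. Dish centre is about (0.520, -0.311). I lower it.

send_rows(increments=[[[0, 1, 0, -15, 0], [0, 1, 0, -32, 0], [0, 1, 0, -50, 0], [0, 1, 0, -65, 0], [0, 1, 0, -75, 0], [0, 1, 0, -80, 0], [0, 1, 0, -84, 0], [0, 1, 0, -86, 0], [0, 1, 0, -86, 0], [0, 1, 0, -86, 0]]])

```text
clock: 6.23
eef_pos: [0.5198, -0.2884, 0.0779]
eef_rot: [3.141, -0.001, -0.059]
contact_force: [1.0, -0.6, -0.5]
opening: 0.0112
```

```bash
python3 - <<'E'
from h import *
o=look(["side"],"4"); f=o["side"]
cv2.imwrite("pics/side4c.png",cv2.resize(f["image"][200:320,280:400,::-1],None,fx=5,fy=5))
E
```

```text
{'clock': np.float64(6.2333), 'eef_pos': array([ 0.5198, -0.2884,  0.0779]), 'eef_rot': array([ 3.1411e+00, -8.0000e-04, -5.9200e-02]), 'contact_force': array([ 0.9562, -0.562 , -0.4859]), 'opening': np.float64(0.0112)}
```

View pics/side4c.png

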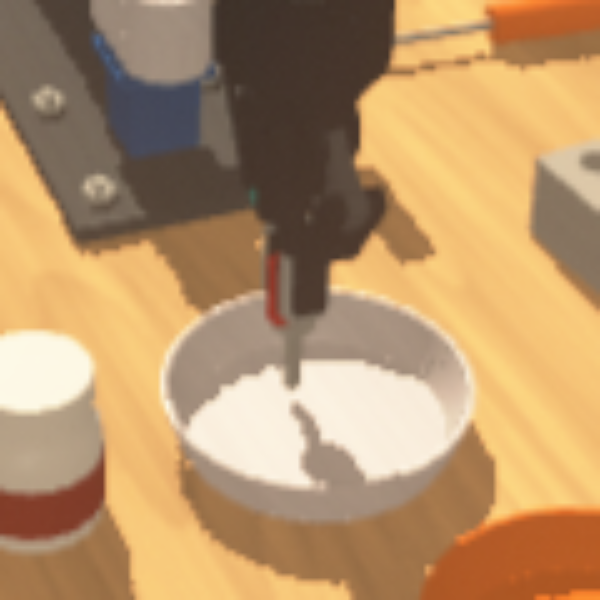

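The tip is about 5 mm above the floor, with its shadow just separate. I lower the last few mm, release part way, then look.

send_rows(increments=[[[0, 0, 0, -1, 0], [0, 0, 0, -2, 0], [0, 0, 0, -3, 0], [0, 0, 0, -3.5, 0], [0, 0, 0, -4, 0], [0, 0, 0, -4, 0], [0.2, 0, 0, -4, 0], [0.35, 0, 0, -4, 0], [0.5, 0, 0, -4, 0], [0.5, 0, 0, -4, 0]]])

```text
clock: 7.12
eef_pos: [0.5196, -0.2882, 0.0733]
eef_rot: [3.142, -0.0, -0.059]
contact_force: [0.7, -0.4, -0.1]
opening: 0.0426
```

```bash
python3 - <<'E'
from h import *
o=look(["side","wrist"],"5"); f=o["side"]
cv2.imwrite("pics/side5c.png",cv2.resize(f["image"][200:320,280:400,::-1],None,fx=5,fy=5))
E
```

```text
{'clock': np.float64(7.1667), 'eef_pos': array([ 0.5196, -0.2882,  0.0733]), 'eef_rot': array([ 3.1416e+00, -1.0000e-04, -5.9100e-02]), 'contact_force': array([ 0.4434, -0.2092, -0.0516]), 'opening': np.float64(0.0428)}
```

View pics/side5c.png

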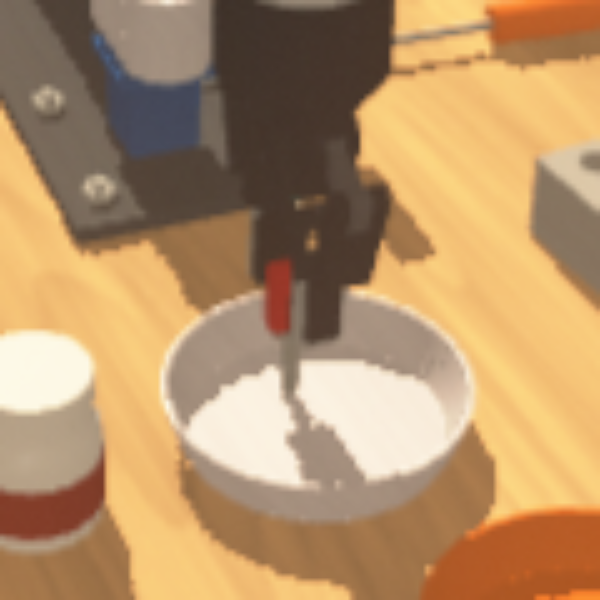

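View pics/wrist5.png

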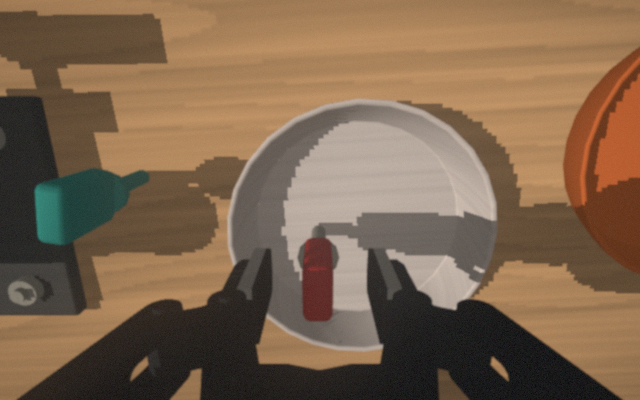

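The pin stands upright in the dish, its shadow joined to the tip. I tip it across the dish towards -y with the +y finger, then rise.

send_rows(increments=[[[0.5, 0, -6, 0, 0], [0.5, 0, -12, 0, 0], [0.5, 0, -17, 0, 0], [0.5, 0, -21, 0, 0], [0.5, 0, -24, 0, 0], [0.5, 0, -27, 0, 0], [0.5, 0, -29, 0, 0], [0.5, 0, -30, 0, 0], [0.6, 0, -30, 0, 0], [0.6, 0, -30, 3, 0]]])

```text
clock: 8.05
eef_pos: [0.5193, -0.318, 0.0759]
eef_rot: [-3.141, 0.001, -0.059]
contact_force: [0.5, -0.0, -0.1]
opening: 0.0512
```

send_rows(increments=[[[0.7, 0, 0, 8, 0], [0.7, 0, 0, 16, 0], [0.7, 0, 0, 26, 0], [0.7, 0, 0, 38, 0], [0.7, 0, 0, 52, 0], [0.7, 0, 0, 68, 0], [0.7, 0, 0, 86, 0], [0.7, 0, 0, 105, 0], [0.7, 0, 0, 120, 0], [0.7, 0, 0, 125, 0]]])

```text
clock: 8.88
eef_pos: [0.5203, -0.3187, 0.2049]
eef_rot: [3.139, -0.004, -0.059]
contact_force: [0.6, 1.3, 1.1]
opening: 0.0597
```

```bash
python3 - <<'E'
from h import *
o=look(["side","wrist"],"6"); f=o["side"]
cv2.imwrite("pics/side6c.png",cv2.resize(f["image"][200:320,280:400,::-1],None,fx=5,fy=5))
f=o["wrist"]; h=hsv(f); H,S,V=[h[...,i] for i in range(3)]
rep("red",f,((H<6)|(H>174))&(S>150))
E
```

```text
{'clock': np.float64(8.9333), 'eef_pos': array([ 0.5203, -0.3187,  0.2045]), 'eef_rot': array([ 3.1393, -0.0036, -0.0591]), 'contact_force': array([0.5164, 0.3132, 0.5814]), 'opening': np.float64(0.0598)}
red 734 uv [352.3 188. ] [289 171] [371 302] med [ 0.5181 -0.3505  0.018 ] lo [ 0.411  -0.3649  0.0158] hi [ 0.5279 -0.288   0.0208]
```

View pics/side6c.png

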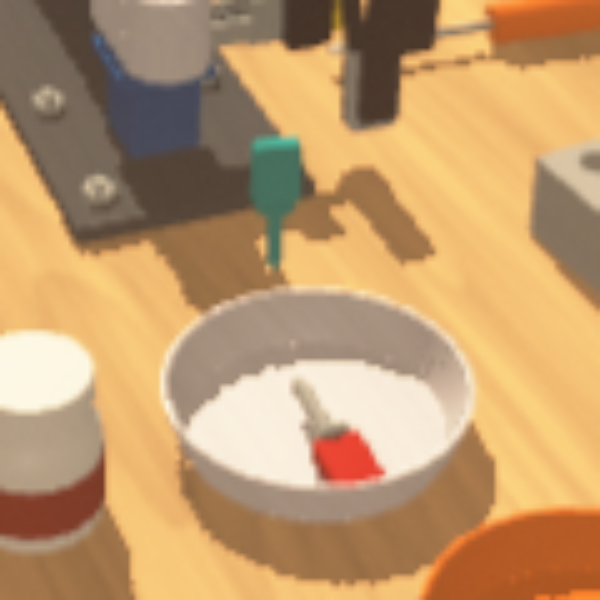

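View pics/wrist6.png

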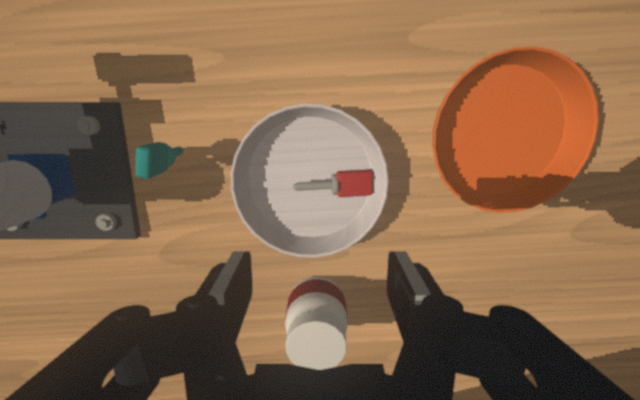

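The pin lies flat inside the metal dish: red grip at (353,183) in the wrist view, z about 0.018, fully within the rim. The turquoise pin and jar are untouched. Now to above the handle.

send_rows(increments=[[[0.7, 6, 12, 0, 0], [0.7, 20, 40, 0, 0], [0.7, 36, 74, 0, 0], [0.7, 52, 108, 0, 0], [0.7, 68, 141, 0, 0], [0.7, 84, 174, 0, 0], [0.7, 99, 205, 0, 0], [0.7, 111, 229, 0, 0], [0.7, 117, 240, 0, 0], [0.7, 118, 243, 0, 0]]])

```text
clock: 9.82
eef_pos: [0.6378, -0.0728, 0.2002]
eef_rot: [-3.141, 0.001, -0.057]
contact_force: [-0.3, 0.2, 1.4]
opening: 0.0594
```

```bash
python3 - <<'E'
from h import *
o=look(["wrist"],"7"); f=o["wrist"]; h=hsv(f); H,S,V=[h[...,i] for i in range(3)]
m=(H>15)&(H<34)&(S>150); P,uv=pts(f,m); k=(P[:,2]>.118)&(abs(P[:,0]-.638)<.03)&(abs(P[:,1]+.076)<.03)
print(k.sum(),cv2.minAreaRect(P[k][:,:2].astype(np.float32)),np.median(P[k],0),uv[k].mean(0))
E
```

```text
{'clock': np.float64(9.8167), 'eef_pos': array([ 0.6378, -0.0728,  0.2002]), 'eef_rot': array([-3.1412e+00,  1.5000e-03, -5.6600e-02]), 'contact_force': array([-0.3306,  0.2099,  1.3788]), 'opening': np.float64(0.0594)}
1291 ((0.6382268667221069, -0.07555053383111954), (0.02312283404171467, 0.022385098040103912), 86.43113708496094) [ 0.63986664 -0.075596    0.12597182] [324.78543765 221.25484121]
```

View pics/wrist7.png

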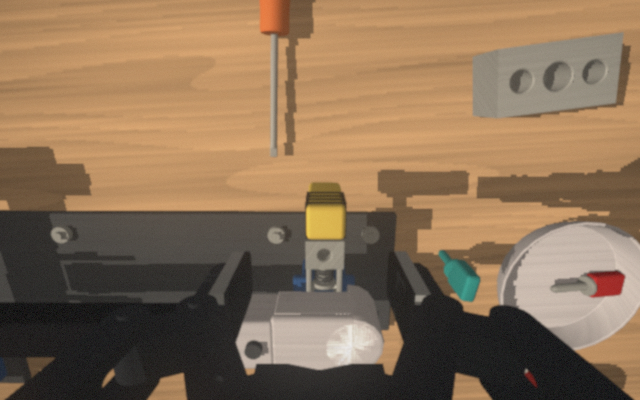

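The wrist view shows the handle top at (325,221), position (0.6385, -0.0755, 0.126), with the pin hole empty. I descend and grip.

send_rows(increments=[[[0.7, 0, 0, -12, 0], [0.7, 0, 0, -32, 0], [0.7, 0, 0, -54, 0], [0.7, 0, 0, -72, 0], [0.7, 0, 0, -84, 0], [0.7, 0, 0, -89, 0], [0.7, 0, 0, -90, 0], [0.5, 0, 0, -90, 0], [0.3, 0, 0, -90, 0], [0.1, 0, 0, -90, 0]]], force=50)

```text
clock: 10.7
eef_pos: [0.6381, -0.0757, 0.1124]
eef_rot: [3.141, -0.002, -0.059]
contact_force: [-0.1, -28.5, 6.5]
opening: 0.0243
```

send_rows(increments=[[[0.1, 0, 0, 0, 0], [0, 0, 0, 0, 0], [0, 0, 0, 0, 0], [0, 0, 0, 0, 0], [0, 0, 0, 0, 0], [0, 0, 0, 0, 0], [0, 0, 0, 0, 0], [0, 0, 0, 0, 0], [0, 0, 0, 0, 0], [0, 0, 0, 0, 0]]])

```text
clock: 11.53
eef_pos: [0.638, -0.0764, 0.1126]
eef_rot: [3.14, -0.002, -0.059]
contact_force: [-1.7, -7.0, 3.0]
opening: 0.0233
```

```bash
python3 - <<'E'
from h import *
o=look(["wrist","side"],"8"); f=o["side"]
cv2.imwrite("pics/side8c.png",cv2.resize(f["image"][120:260,250:400,::-1],None,fx=4,fy=4))
E
```

```text
{'clock': np.float64(11.5833), 'eef_pos': array([ 0.6381, -0.0764,  0.1126]), 'eef_rot': array([ 3.1401e+00, -2.1000e-03, -5.9400e-02]), 'contact_force': array([-1.136 , -7.443 ,  2.6272]), 'opening': np.float64(0.023)}
```

View pics/side8c.png

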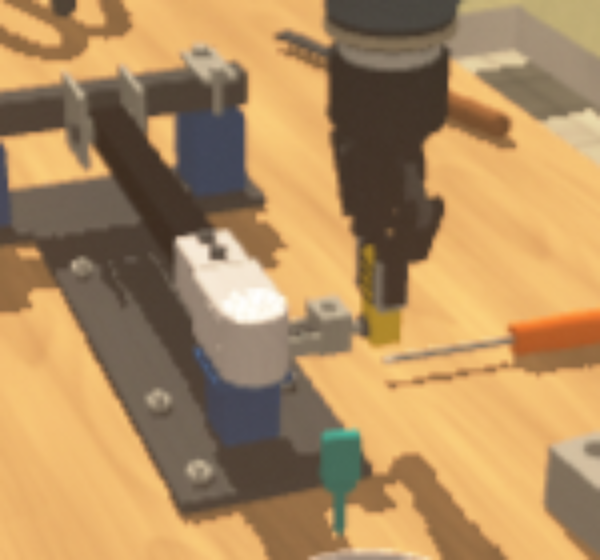

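View pics/wrist8.png

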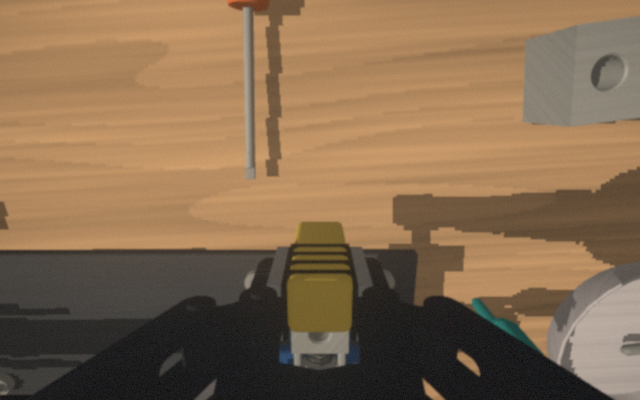

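The pads are square on the handle (23 mm opening, handle at (320,300) in the wrist view). I pull out along the jig's +x.

send_rows(increments=[[[0, 1, -0.5, 0, 0], [0, 3, -0.8, 0, 0], [0, 5, -1, 0, 0], [0, 7, -1.1, 0, 0], [0, 9, -1.2, 0, 0], [0, 11, -1.3, 0, 0], [0, 12, -1.4, 0, 0], [0, 13, -1.5, 0, 0], [0, 13, -1.5, 0, 0], [0, 13, -1.5, 0, 0]]])

```text
clock: 12.47
eef_pos: [0.6499, -0.0772, 0.1125]
eef_rot: [3.141, 0.001, -0.059]
contact_force: [-9.9, -2.7, 7.7]
opening: 0.0235
```

```bash
python3 - <<'E'
from h import *
o=look(["wrist","side"],"9"); f=o["side"]
cv2.imwrite("pics/side9c.png",cv2.resize(f["image"][120:260,250:400,::-1],None,fx=4,fy=4))
f=o["side"]
from h import *
h=hsv(f); H,S,V=[h[...,i] for i in range(3)]; rep("yel side",f,(H>20)&(H<34)&(S>170)&win(f,335,365,170,212))
E
```

```text
{'clock': np.float64(12.5167), 'eef_pos': array([ 0.6499, -0.0771,  0.1124]), 'eef_rot': array([ 3.1411e+00,  1.3000e-03, -5.9400e-02]), 'contact_force': array([-10.0599,  -1.7589,   6.5294]), 'opening': np.float64(0.0233)}
yel side 73 uv [348.5 197.3] [345 181] [353 204] med [ 0.6433 -0.0879  0.0806] lo [ 0.6375 -0.0914  0.0653] hi [ 0.6566 -0.0714  0.1279]
```

View pics/side9c.png

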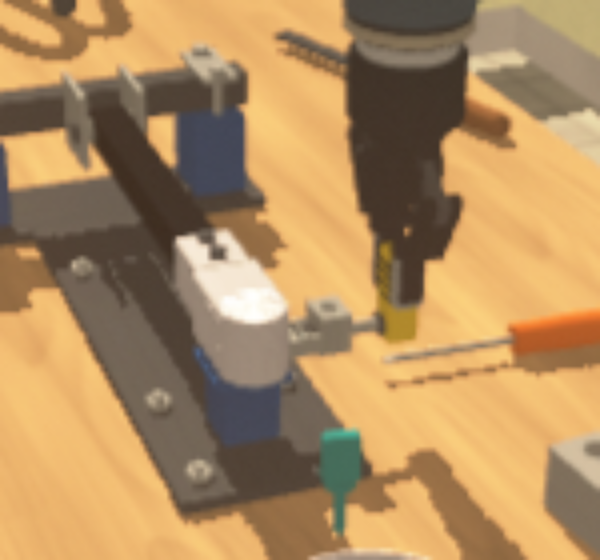

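View pics/wrist9.png

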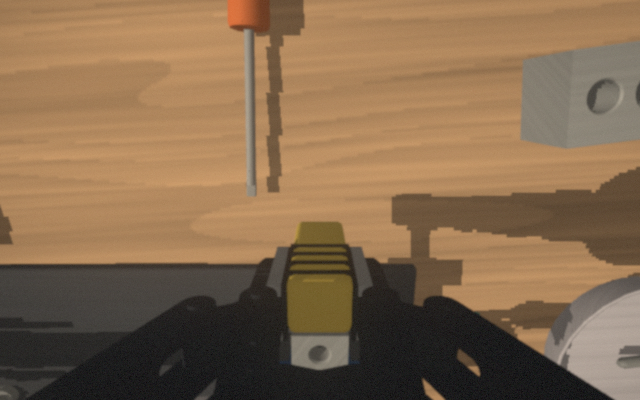

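Latch is out about 12 mm with a 10 N spring reaction, and the rod is visible between block and handle. I pull slightly further for margin and begin lifting along the hinge arc.

send_rows(increments=[[[0, 1, 0, 0, 0], [0, 1.5, 0, 1, 0], [0, 1.5, 0, 3, 0], [0, 1.5, 0.3, 6, 0], [0, 1.5, 0.6, 10, 0], [0, 1.5, 1, 15, 0], [0, 1.6, 1.5, 20, 0], [0, 1.6, 2, 25, 0], [0, 1.7, 2.8, 31, 0], [0, 1.7, 2.8, 32, 0]]])

```text
clock: 13.4
eef_pos: [0.6494, -0.0746, 0.1417]
eef_rot: [3.138, 0.008, -0.057]
contact_force: [-9.6, -0.2, -17.0]
opening: 0.0233
```

```bash
python3 - <<'E'
from h import *
o=look(["wrist","side"],"10"); f=o["side"]
cv2.imwrite("pics/side10c.png",cv2.resize(f["image"][120:260,250:400,::-1],None,fx=4,fy=4))
E
```

```text
{'clock': np.float64(13.45), 'eef_pos': array([ 0.6493, -0.0746,  0.1414]), 'eef_rot': array([ 3.1384,  0.008 , -0.0571]), 'contact_force': array([ -8.6591,  -2.3273, -16.1886]), 'opening': np.float64(0.0234)}
```

View pics/side10c.png

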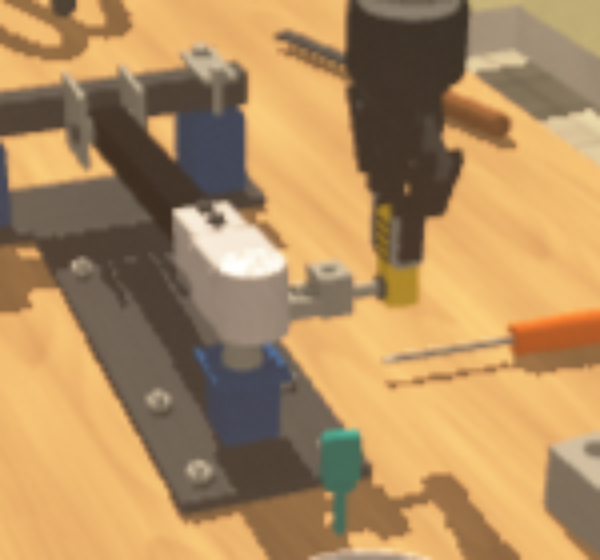

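View pics/wrist10.png

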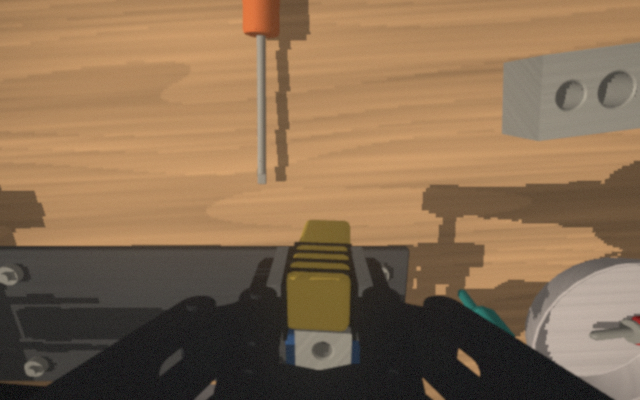

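The coupler is about 30 mm above the ball, with the stem visible beneath it at about (242,352) in the crop, and the rod is still pulled. I continue in stages.

send_rows(increments=[[[0, 0, 0.5, 4, 0], [0, 0.1, 1.2, 9, 0], [0, 0.1, 2, 14, 0], [0, 0.2, 2.8, 18, 0], [0, 0.2, 3.6, 22, 0], [0, 0.3, 4.4, 26, 0], [0, 0.3, 5.2, 29, 0], [0, 0.4, 5.8, 31, 0], [0, 0.4, 6, 32, 0], [0, 0.4, 6, 32, 0]]])

```text
clock: 14.33
eef_pos: [0.6492, -0.0691, 0.1719]
eef_rot: [3.136, 0.01, -0.056]
contact_force: [-9.3, -2.5, -21.9]
opening: 0.0235
```

```bash
python3 - <<'E'
from h import *
o=look(["wrist"],"11")
E
```

```text
{'clock': np.float64(14.3333), 'eef_pos': array([ 0.6492, -0.0691,  0.1719]), 'eef_rot': array([ 3.1363,  0.0103, -0.0564]), 'contact_force': array([ -9.3019,  -2.4741, -21.8907]), 'opening': np.float64(0.0235)}
```

View pics/wrist11.png

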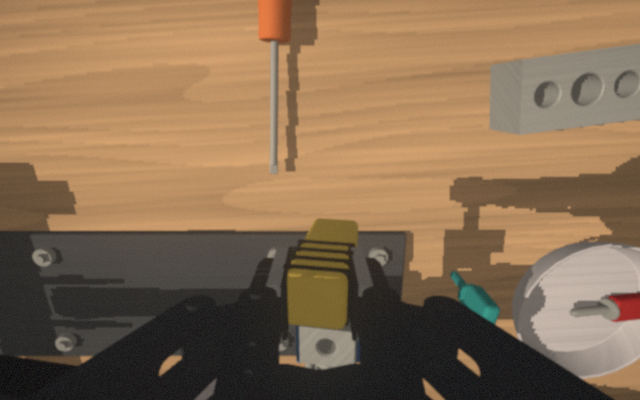

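The handle is leaning in the pads as expected and is held well, with the block and hole still following. I lift the last part.

send_rows(increments=[[[0, 0.1, 0.8, 4, 0], [0, 0.1, 2, 9, 0], [0, 0.2, 3.3, 14, 0], [0, 0.3, 4.8, 19, 0], [0, 0.4, 6.3, 24, 0], [0, 0.5, 7.8, 28, 0], [0, 0.5, 9.2, 32, 0], [0, 0.6, 10.4, 36, 0], [0, 0.7, 11.4, 39, 0], [0, 0.7, 11.8, 40, 0]]])

```text
clock: 15.22
eef_pos: [0.6519, -0.0591, 0.2152]
eef_rot: [3.136, 0.004, -0.061]
contact_force: [-7.6, -14.6, -4.1]
opening: 0.0237
```

```bash
python3 - <<'E'
from h import *
o=look(["wrist","side","top"],"12")
for n,b in(("side",(250,410,100,250)),("top",(180,420,130,270))):
    im=o[n]["image"][b[2]:b[3],b[0]:b[1],::-1];k=min(800//im.shape[1],600//im.shape[0]);cv2.imwrite(f"pics/{n}12c.png",cv2.resize(im,None,fx=k,fy=k))
t=o["top"]; P,uv=pts(t,win(t,270,345,185,225)); k=(P[:,2]>.1)&(abs(P[:,0]-.541)<.012)
P=P[k]; 
for y in np.arange(-.12,.04,.01):
    q=P[abs(P[:,1]-y)<.005]; print(round(y,3),len(q),np.median(q,0).round(4) if len(q) else "")
E
```

```text
{'clock': np.float64(15.3167), 'eef_pos': array([ 0.6518, -0.0592,  0.2151]), 'eef_rot': array([ 3.1358,  0.0035, -0.0605]), 'contact_force': array([ -7.7766, -15.0966,  -3.8354]), 'opening': np.float64(0.0233)}
-0.12 0 
-0.11 8 [ 0.5414 -0.1074  0.1744]
-0.1 61 [ 0.5418 -0.1003  0.5409]
-0.09 58 [ 0.5402 -0.0899  0.5412]
-0.08 53 [ 0.5388 -0.0795  0.5472]
-0.07 54 [ 0.5403 -0.0692  0.5552]
-0.06 42 [ 0.5401 -0.0592  0.5595]
-0.05 49 [ 0.5415 -0.0507  0.5611]
-0.04 49 [ 0.5411 -0.0406  0.5627]
-0.03 50 [ 0.5402 -0.0303  0.561 ]
-0.02 49 [ 0.5397 -0.02    0.5595]
-0.01 43 [ 0.5399 -0.01    0.5546]
-0.0 47 [5.433e-01 1.000e-04 5.462e-01]
0.01 49 [0.542  0.0099 0.5364]
0.02 0 
0.03 0
```

View pics/side12c.png

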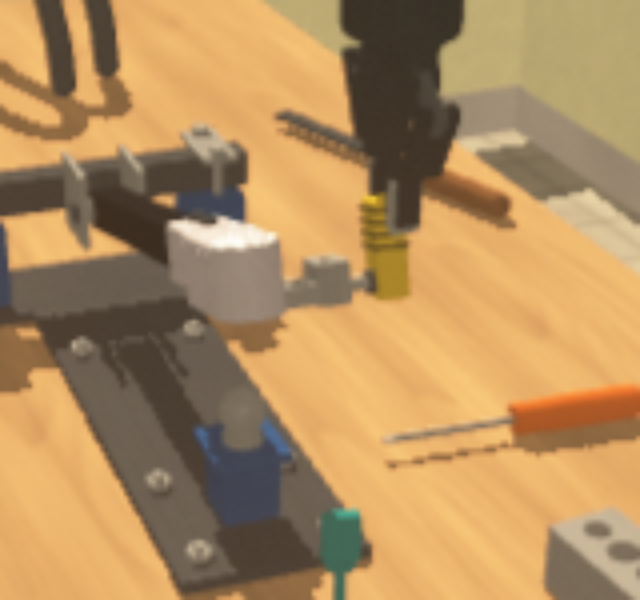

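View pics/wrist12.png

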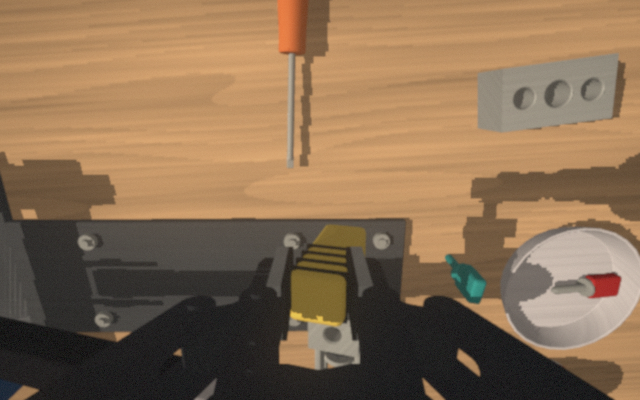

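View pics/top12c.png

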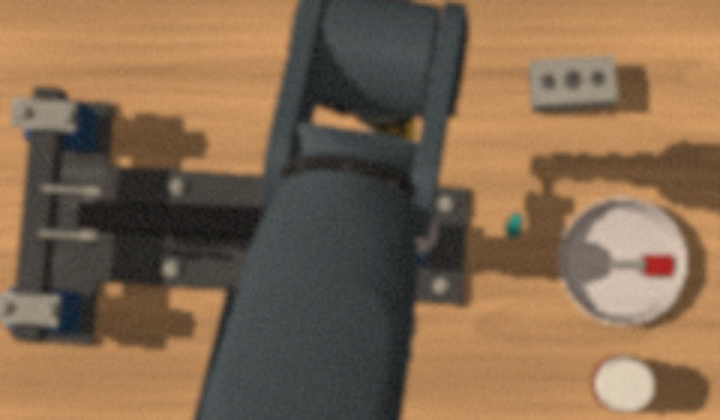

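The tongue is up and the ball fully exposed at (240,415) in the crop, but the pads now sit higher on the handle, so there was some slip. I measure the tongue's actual angle.

```bash
python3 - <<'E'
from h import *
s0=dict(np.load("side2.npz")); s=dict(np.load("side12.npz"))
h=hsv(s); H,S,V=[h[...,i] for i in range(3)]
rep("yel",s,(H>18)&(H<34)&(S>150)&win(s,335,360,140,178))
# coupler/tube sections in jig frame
c,sn=np.cos(-.0594),np.sin(-.0594)
def jig(P):
    d=P[:,:2]-[.540,-.0715]; return np.c_[d[:,0]*c+d[:,1]*sn,-d[:,0]*sn+d[:,1]*c,P[:,2]]
for f,n in((s0,"before"),(s,"now")):
    P,uv=pts(f,win(f,265,345,140,235)); J=jig(P)
    k=(abs(J[:,0])<.012)&(J[:,2]>.085)
    for y in np.arange(-.05,.26,.03):
        q=J[k&(abs(J[:,1]-y)<.008)]
        if len(q)>2: print(n,round(y,3),len(q),"zmax",np.percentile(q[:,2],92).round(4))
    # guide block
    k=(abs(J[:,0]-.060)<.009)&(J[:,2]>.06); q=J[k]
    if len(q): print(n,"block",len(q),np.percentile(q,[5,50,95],0).round(4))
# tip pixel of yellow
E
```

```text
yel 203 uv [345.6 162.3] [340 148] [351 174] med [ 0.6367 -0.0761  0.1818] lo [ 0.631  -0.085   0.1551] hi [ 0.6512 -0.054   0.2141]
before -0.05 16 zmax 0.1127
before -0.02 30 zmax 0.1184
before 0.01 29 zmax 0.1181
before 0.04 31 zmax 0.1197
before 0.07 29 zmax 0.1222
before 0.1 16 zmax 0.1127
before 0.13 23 zmax 0.1131
before 0.16 17 zmax 0.1131
before 0.19 20 zmax 0.1131
before 0.22 22 zmax 0.1127
before 0.25 21 zmax 0.1139
before block 587 [[ 0.0515 -0.0567  0.0784]
 [ 0.0582 -0.0173  0.1752]
 [ 0.0676  0.3596  0.2539]]
now -0.02 129 zmax 0.2129
now 0.01 18 zmax 0.2078
now 0.04 12 zmax 0.1996
now 0.07 13 zmax 0.1957
now 0.13 7 zmax 0.1669
now 0.16 9 zmax 0.1602
now 0.19 7 zmax 0.1521
now 0.22 10 zmax 0.1432
now 0.25 6 zmax 0.1355
now block 133 [[ 0.0519 -0.0077  0.0883]
 [ 0.0602 -0.001   0.1648]
 [ 0.0681  0.3647  0.1828]]
```

The tube slope and the top edges agree on an angle of about 0.28 rad, so the coupler is up about 88 mm. The pads slid roughly 12 mm up the handle and about 20 mm of overlap remains. I firm the grip and lift a small step along the arc, checking for more slip.

send_rows(increments=[[[0, 0, 0, 0, 0], [0, 0, 0, 0, 0], [0, 0, 0, 0, 0], [0, 0, 0, 0, 0], [0, 0, 0.3, 1, 0], [0, 0, 0.6, 2, 0], [0, 0, 0.9, 3, 0], [0, 0, 1.2, 4, 0], [0, 0, 1.5, 5, 0], [0, 0, 1.5, 5, 0]]], force=80)

```text
clock: 16.2
eef_pos: [0.6517, -0.0576, 0.2197]
eef_rot: [3.136, 0.004, -0.06]
contact_force: [-8.5, -14.3, -6.3]
opening: 0.0236
```

```bash
cat >> h.py <<'E'
def tongue(s):
    h=hsv(s); H,S,V=[h[...,i] for i in range(3)]
    rep("yel",s,(H>18)&(H<34)&(S>150)&win(s,335,365,135,180))
    c,sn=np.cos(-.0594),np.sin(-.0594)
    P,uv=pts(s,win(s,265,345,130,235)); d=P[:,:2]-[.540,-.0715]; J=np.c_[d[:,0]*c+d[:,1]*sn,-d[:,0]*sn+d[:,1]*c,P[:,2]]
    k=(abs(J[:,0])<.012)&(J[:,2]>.085); 
    out=[]
    for y,off in ((-.02,.0225),(.01,.0225),(.04,.024),(.13,.018),(.16,.018),(.19,.018),(.22,.018)):
        q=J[k&(abs(J[:,1]-y)<.008)]
        if len(q)>2:
            D,Z=.32-y,np.percentile(q[:,2],92)-.095; th=.28
            for _ in range(9): th=np.arctan((Z-off/np.cos(th))/D)
            out.append(th)
    print("theta",np.round(out,3),"median",np.median(out), "lift mm",320*np.sin(np.median(out)))
E
python3 - <<'E'
from h import *
tongue(dict(np.load("side12.npz")))
o=look(["wrist","side"],"13"); tongue(o["side"])
cv2.imwrite("pics/side13c.png",cv2.resize(o["side"]["image"][110:230,280:400,::-1],None,fx=5,fy=5))
E
```

```text
yel 203 uv [345.6 162.3] [340 148] [351 174] med [ 0.6367 -0.0761  0.1818] lo [ 0.631  -0.085   0.1551] hi [ 0.6512 -0.054   0.2141]
theta [0.271 0.281 0.277 0.273 0.283 0.287 0.286] median 0.2808019700185846 lift mm 88.68041512298866
{'clock': np.float64(16.25), 'eef_pos': array([ 0.6516, -0.0576,  0.2196]), 'eef_rot': array([ 3.1357,  0.0043, -0.0603]), 'contact_force': array([ -7.0861, -14.2287,  -6.3011]), 'opening': np.float64(0.0235)}
yel 205 uv [345.5 160.7] [340 147] [351 172] med [ 0.6365 -0.0732  0.1855] lo [ 0.631  -0.0827  0.1595] hi [ 0.6517 -0.0531  0.2187]
theta [0.283 0.293 0.291 0.291 0.3   0.299 0.299] median 0.2925088730986118 lift mm 92.27373917095485
```

View pics/side13c.png

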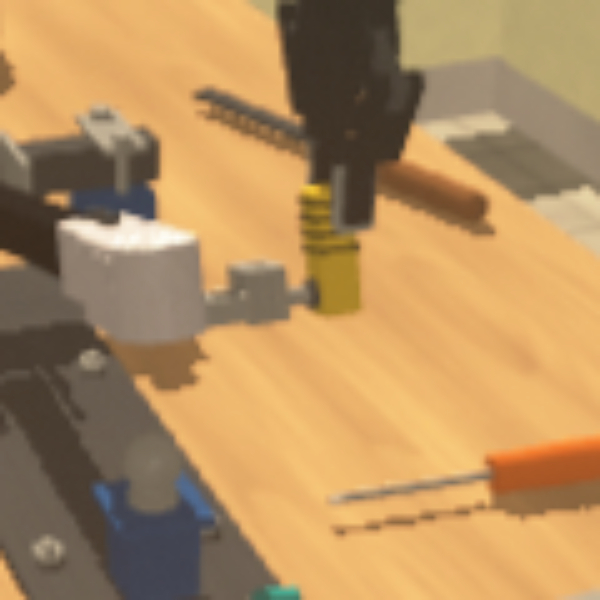

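View pics/wrist13.png

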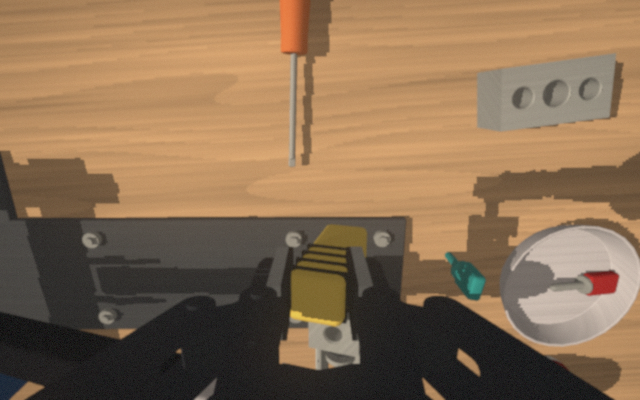

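No more slip: the tool rose 4.5 mm and the tongue followed by about 4 mm, with the rod still pulled out. The remaining 8 mm next.

send_rows(increments=[[[0, 0, 0.4, 1, 0], [0, 0, 0.7, 2, 0], [0, 0, 1, 3, 0], [0, 0, 1.4, 4, 0], [0, 0, 1.7, 5, 0], [0, 0, 2, 6, 0], [0, 0, 2.4, 7, 0], [0, 0, 2.8, 8, 0], [0, 0, 2.8, 8, 0], [0, 0, 2.8, 8, 0]]])

```text
clock: 17.13
eef_pos: [0.6515, -0.0549, 0.2272]
eef_rot: [3.135, 0.005, -0.06]
contact_force: [-7.1, -13.5, -8.5]
opening: 0.0233
```

send_rows(increments=[[[0, 0, 0, 0, 0], [0, 0, 0, 0, 0], [0, 0, 0, 0, 0], [0, 0, 0, 0, 0], [0, 0, 0, 0, 0], [0, 0, 0, 0, 0], [0, 0, 0, 0, 0], [0, 0, 0, 0, 0], [0, 0, 0, 0, 0], [0, 0, 0, 0, 0]]])

```text
clock: 17.97
eef_pos: [0.6515, -0.0549, 0.2271]
eef_rot: [3.135, 0.005, -0.06]
contact_force: [-6.1, -13.3, -7.9]
opening: 0.0239
```

```bash
python3 - <<'E'
from h import *
o=look(["wrist","side"],"14"); tongue(o["side"])
cv2.imwrite("pics/side14c.png",cv2.resize(o["side"]["image"][100:310,250:430,::-1],None,fx=2.8,fy=2.8))
E
```

```text
{'clock': np.float64(18.0167), 'eef_pos': array([ 0.6515, -0.0549,  0.2271]), 'eef_rot': array([ 3.1351,  0.0051, -0.0602]), 'contact_force': array([ -7.7462, -12.8652,  -9.2608]), 'opening': np.float64(0.0235)}
yel 209 uv [345.2 157.6] [340 143] [351 169] med [ 0.6368 -0.072   0.1935] lo [ 0.6309 -0.0814  0.1665] hi [ 0.651  -0.0512  0.2254]
theta [0.303 0.317 0.317 0.326 0.317 0.332] median 0.31739542700831247 lift mm 99.86980592030827
```

View pics/side14c.png

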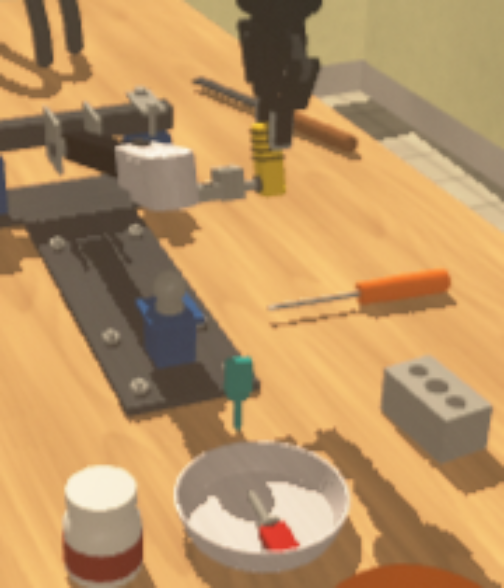

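View pics/wrist14.png

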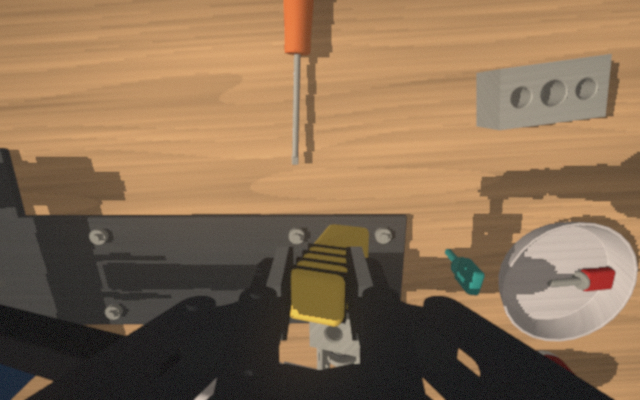

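The coupler is now about 100 mm up and stayed there through a 0.8 s hold. The pin lies in the dish, and the jar, screwdriver, block and turquoise pin are where they were. I hand in.

```bash
python3 - <<'E'
from station import r, eyes, workorder
print(workorder.finish_job()); s=r.state(); print(s["clock"],s["eef_pos"],s["opening"],s["contact_force"])
E
```

```text
the job is handed in; nothing more can be done
None
the job is handed in; nothing more can be done
```

The tongue is unhitched and the job is handed in at about 18 s, with the arm still holding the tongue up by the yellow handle.

- **Pin:** I drew the red pin straight up, stood it in the metal dish and tipped it over. It lies flat, fully inside the rim.
- **Latch and lift:** I pulled the handle about 12 mm out along the jig's x, against roughly 10 N of spring force, and lifted the tongue along its hinge arc.
- **Final height:** The last check gave a tongue angle of about 0.317 rad, so the coupler is about 100 mm up. The individual readings ranged from 0.303 to 0.332 rad. It stayed still through a 0.8 s hold, with the latch rod still visibly out.
- **Surroundings:** The jar, screwdriver, steel block and turquoise pin look undisturbed in the last pictures. I judged that by eye and did not re-measure them.
- **Slip during the lift:** The pads slid about 12 mm up the leaning handle at 50 N grip, leaving the coupler at about 88 mm. I raised the grip to 80 N and lifted the rest without seeing more slip. The hold is therefore near the handle's top, on roughly 20 mm of it.

The hand-in gave no verdict, and I could take no reading after it.

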